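Turn the packing-bench turntable to bring the tape round

ROBOT

A 6-joint arm with a two-finger parallel gripper is mounted at the origin on the work surface. World frame = base frame: x ahead of the robot, y to its left, z up, the work surface at z = 0. Lengths are in m, angles in rad, forces in N, time in s.
With the tool pointing down it reaches from about 0.3 to 0.875 m from the base axis. Payload 6.4 kg.
Tool frame: the origin (TCP) lies on the mounting face of the last link; the fingertips stand 173 mm ahead of it and the grasp point (between the pads) lies 155 mm ahead of it; y points along the fingers, x is the direction in which the jaws open and shut, and the axes are right-handed (so a half turn about y gives the same grasp; the last joint's range is limited). The gripper opens to 85 mm and grips with 20 to 120 N. Pads are 22 mm wide; open, the fingers measure 114 mm over their backs; the gripper's body (76 mm by 85 mm) begins 54 mm behind the grasp point. The pads swing forward as they close: fully open they stand 13 mm farther back than shut.
Start: joints at [-1.338, 0.181, 1.607, -0, 1.354, -0.206], TCP at [0.244, -0.521, 0.405] pointing down, gripper open.
Joint ranges: [-2.99, 2.99], [-0.89, 2.07], [0.3, 2.58], [-1.14, 4.28], [0, 2.63], [-3.12, 3.12]. Speed limits (rad/s): [2.57, 2.57, 3.01, 3.14, 3.14, 3.14].

INTERFACE

Orientations are given as a unit quaternion [w, x, y, z].
In Python, from bench import * gives the robot as it stands.
- The arm moves only by the tool move_arm, never from a script. Its argument "moves" is a list of rows, each a list of 3 entries, a list of its own where there are three numbers: the opening, from 0 (shut) to 1 (fully open), then the shift along the tool's x, y, z in m, then the turn, a rotation vector about the tool's x, y, z in rad. In form: [[gripper, [x, y, z], [ax, ay, az]], ...]. A call has 1 to 8 rows; each row shifts and turns the commanded pose from where the row before left it, along the tool's axes as they then stand; what a row does not reach is not made up. A row lasts 1/12 s, in which the tool goes at most 41.7 mm and 7.16 degrees, less where a joint would pass 70% of its speed; a pose out of reach is approached as far as the arm can. A call is refused whole if a number of a shift passes 0.0417 or a number of a turn 0.125, either way. A call with a gripper value outside its range is refused whole. The fingers move at their own pace and stop on an object; the grip force is fixed at half the most. Time passes only in rows, so rows that do not move let the fingers close. It gives the time, the measured TCP pose, the force and the opening at its end, in the units of the state.
- get_obs(): the state, without advancing time (a new reading comes with each control period).
- camera(name): name is "side" or "top" or "wrist"; returns a dict with "pixels" (420x560x3 uint8, red, green, blue), "z_map" (420x560 float32, m along the optical axis (not along the pixel's ray), 0 where there is no reading), "fov_y" (degrees; the focal length in pixels is half the picture's height over the tangent of half this angle, whatever the lens; pixels are square), "cx", "cy" (the principal point, pixels), "cam_to_world" (4x4, takes a point from camera to world coordinates). Camera axes: x right, y down, z forward; pixel columns grow to the right and rows downward; lengths in m; the calibration is good to about 2 mm. The wrist camera is an equidistant fisheye: a pixel r from the principal point sees the ray r / f radians off the axis. A picture is of the moment at which its call begins.
- hand_in(): hands the job in, once; it reports no verdict.
The state is a dict: "time_s": time; "q": joint angles; "dq": joint speeds; "joint_efforts": joint torques, N m; "eef_pos": TCP position; "eef_rot": TCP orientation; "wrist_force": force on the tool from outside, world axes, zero at the start; "torque": the same for the moment, N m; "opening": opening from 0.0 (shut) to 1.0 (fully open).
Only numpy, scipy, OpenCV 4.12 (cv2) and the standard library are available. Lean on these libraries where they do the work, as an engineer would, in place of code of your own. Each camera call takes 0.05 s, during which the arm holds its last target. There are 200 camera calls.

TASK

Turn the round turntable on the packing bench by pushing the stub handles on its rim with the fingertips, as many pushes and either way round as you like, until the roll of tape stands squarely at the front, in line with the upright pointer fin of the turntable's foot. Do not touch, lift or shift the things standing on the turntable, leave the mug and the cardboard bin where they are, and draw back when it is done.

Things in the scene. Friction and masses are not known exactly. Their poses are not given: they have to be found in the camera images.
- stand: fixed steel foot of the turntable on the bench: round plate 180 mm across, 12 mm high. Origin: on the bench under the turning axis; z up. Its own -x axis is the turntable's FRONT: a flat strip 40 mm wide, 8 mm high runs that way out to 210 mm from the axis and carries the pointer fin. The front points towards the robot, up to about 40 degrees to either side.
- fin (a point): middle of the top edge of the upright aluminium pointer fin at the front of the foot, fixed, 195 mm from the turning axis. The fin reaches from 180 to 210 mm from the axis, is 8 mm thick and its top is 37 mm above the bench.
- disc_top (a point): centre of the top face of the round plywood turntable (230 mm across, 20 mm thick, top 50 mm above the bench, thin dark rubber mat on top), on the turning axis; turns with it. Six equal stub handles stick out from its rim at 0, 60, 120, 180, 240 and 300 degrees about z from this point's +x axis. The roll of tape stands towards this point's -x axis.
- handle (a point): outer end, on the centre line, of the stub handle at 0 degrees (opposite the roll of tape). All six are level round steel bars 14 mm thick, from the rim out to 160 mm from the axis, centre line 40 mm above the bench (33 to 47 mm). Beyond the turntable's rim (115 mm) the space between and under them is free down to the bench, but for the foot's strip and fin.
- disc (a joint): angle of the turntable about the vertical axis in rad, 0 at the start, growing anticlockwise seen from above; it turns endlessly either way, with some dry friction (about 1 N at a handle keeps it turning) and stays where it is left, hardly coasting at low speed.
- roll: loose roll of brown packing tape lying flat on the turntable: a ring 76 mm across, hole 56 mm, 40 mm high; the only thing there with a hole. Origin: centre of its underside, on the mat about 70 mm from the turning axis. It rides round with the turntable by friction, like the other two things.
- tin: loose closed round steel tin, 54 mm across, 44 mm high, on the turntable about 70 mm from the axis. Origin: centre of its underside. Not to be touched.
- carton: loose small plain cardboard box, 50 x 40 mm, 38 mm high, on the turntable about 70 mm from the axis. Origin: centre of its underside. Not to be touched.
- mug: loose white mug with a handle, 80 mm across, 85 mm high, on the bench to the left of the turntable. Origin: centre of its underside. To be left alone.
- bin: loose open cardboard bin, 200 x 150 mm, 90 mm high, on the bench to the right of the turntable. Origin: centre of its underside. To be left alone.
There are look-alikes about, which are no part of the job. Of the things shaped like the roll, the brown one is meant.

How it is judged:
By the outcome, as a careful person would: the job done as asked, in the order asked, and still so for the second after the job is handed in, with the robot touching nothing.
It also fails if it takes over 64 s, if anything falls off the work surface, if the arm or the gripper's body presses on something with over 40 N, if the wrist force passes 120 N, or if a joint passes its speed limit or range.

## Working session

There is one attempt and no reset: what is moved stays moved. The work goes in short steps, Python scripts to look and compute and a tool call to move; the robot and the scene stay as the last step left them, time stands still between calls to the robot, and variables do not carry over. Pictures are saved under pics/ and viewed, about 8 in all and at most 12, crops included, and the job is handed in when it is done.

Besides the shell and the picture viewer there is one more tool, called after "Emit:" as name(argument=value, ...) on one line, values as JSON. move_arm: Moves the arm, as the interface text tells. Its arguments: {"type":"object","properties":{"moves":{"type":"array","items":{"type":"array"}}},"required":["moves"]}

```bash
mkdir -p pics; ls; python3 - <<'E'
from bench import *
import cv2,numpy as np
o=get_obs(); print({k:np.round(v,3) for k,v in o.items()})
for n in("top","side"):
    c=camera(n); np.savez(f"{n}0.npz",**c); cv2.imwrite(f"pics/{n}0.png",c["pixels"][:,:,::-1])
    print(n,c["fov_y"],c["cx"],c["cy"],np.round(c["cam_to_world"],3))
E
```

```text
pics
{'time_s': np.float64(0.0), 'q': array([-1.338,  0.182,  1.608,  0.   ,  1.354, -0.206]), 'dq': array([-0.002,  0.   ,  0.   , -0.001, -0.001, -0.   ]), 'joint_efforts': array([-2.0000e-03, -4.4487e+01, -3.5134e+01, -1.0000e-03,  9.0000e-03,
        0.0000e+00]), 'eef_pos': array([ 0.244, -0.52 ,  0.404]), 'eef_rot': array([ 0.597, -0.596,  0.38 , -0.379]), 'wrist_force': array([-0.246, -0.387, -0.787]), 'torque': array([-0.02 , -0.007, -0.023]), 'opening': np.float64(1.003)}
top 57.63843662068319 278.68438934992474 206.11881091596794 [[ 0.007 -0.986  0.167  0.41 ]
 [-1.    -0.011 -0.022  0.011]
 [ 0.024 -0.167 -0.986  1.207]
 [ 0.     0.     0.     1.   ]]
side 54.57822359411685 274.150020031281 211.01577843923394 [[-0.999 -0.03   0.039  0.564]
 [-0.049  0.694 -0.719  0.726]
 [-0.005 -0.72  -0.694  0.797]
 [ 0.     0.     0.     1.   ]]
```

View pics/top0.png

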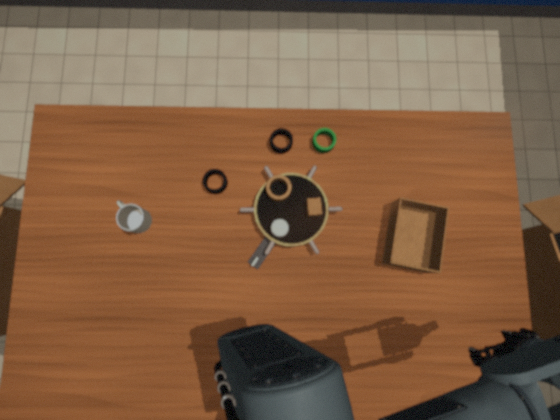

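View pics/side0.png

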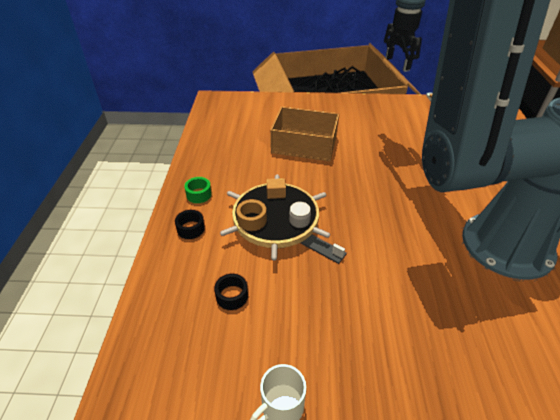

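```bash
cat > h.py <<'E'
from bench import *
import cv2,numpy as np
def cloud(c):
    h,w=c["z_map"].shape; f=h/2/np.tan(np.radians(c["fov_y"]/2))
    u,v=np.meshgrid(np.arange(w),np.arange(h)); z=c["z_map"]
    P=np.stack([(u-c["cx"])/f*z,(v-c["cy"])/f*z,z],-1)
    return P@c["cam_to_world"][:3,:3].T+c["cam_to_world"][:3,3]
def plane(c,u,v,z0):
    h=c["pixels"].shape[0]; f=h/2/np.tan(np.radians(c["fov_y"]/2)); M=c["cam_to_world"]
    d=M[:3,:3]@np.array([(u-c["cx"])/f,(v-c["cy"])/f,1]); return M[:3,3]+d*(z0-M[2,3])/d[2]
def circ(p):
    A=np.c_[2*p,np.ones(len(p))]; s=np.linalg.lstsq(A,(p**2).sum(1),rcond=None)[0]
    return s[:2],np.sqrt(s[2]+s[:2]@s[:2])
E
python3 - <<'E'
from h import *
c=dict(np.load("top0.npz")); P=cloud(c); X,Y,Z=P[...,0],P[...,1],P[...,2]
hsv=cv2.cvtColor(c["pixels"],cv2.COLOR_RGB2HSV)
C0=plane(c,291,209,.05); print("c0",C0, "z at mat",Z[209,291],"bench",np.median(Z[300:310,150:200]))
# plywood rim: yellowish ring, outer contour of disc cloud at z .04-.056
r=np.hypot(X-C0[0],Y-C0[1])
m=(r<.14)&(Z>.042)&(Z<.058)
C=C0[:2]
for _ in range(5):
    a=np.arctan2(Y-C[1],X-C[0]); r=np.hypot(X-C[0],Y-C[1]); E=[]
    for b in np.arange(-np.pi,np.pi,.05):
        s=m&(abs(a-b)<.025)&(r<.122)
        if s.sum(): i=np.argmax(np.where(s,r,0)); E.append([X.flat[i],Y.flat[i]])
    C,R=circ(np.array(E))
print("disc",C,R)
r=np.hypot(X-C[0],Y-C[1]); a=np.degrees(np.arctan2(Y-C[1],X-C[0]))
s=(r>.128)&(r<.156)&(Z>.03)&(Z<.055)
print("handle px",s.sum()); 
ph=np.angle(np.exp(6j*np.radians(a[s])).mean(),deg=True)/6; print("phase mod60",ph, abs(np.exp(6j*np.radians(a[s])).mean()))
for k in range(-3,4):
    t=s&(abs((a-(ph+60*k)+180)%360-180)<12); print(round(ph+60*k,1),t.sum(),a[t].mean().round(1) if t.any() else'',Z[t].max().round(3) if t.any() else '')
s=(r>.182)&(r<.208)&(Z>.022)&(Z<.05); print("fin",s.sum(),X[s].mean(),Y[s].mean(),a[s].mean(),r[s].mean())
s=(r<.12)&(Z>.075)
n,l,st,ce=cv2.connectedComponentsWithStats(s.astype(np.uint8))
for i in range(1,n):
    t=l==i; cc,RR=circ(np.c_[X[t],Y[t]]) ; print(ce[i],st[i,4],X[t].mean(),Y[t].mean(),Z[t].max(),"r",r[t].mean(),"a",np.degrees(np.arctan2(Y[t].mean()-C[1],X[t].mean()-C[0])))
im=c["pixels"][130:280,200:380,::-1]; cv2.imwrite("pics/crop0.png",cv2.resize(im,None,fx=4,fy=4,interpolation=cv2.INTER_CUBIC))
for nm,(u,v,z) in dict(mug=(131,217,.08),bin=(416,236,.09)).items(): print(nm,plane(c,u,v,z))
E
```

```text
c0 [ 0.59781278 -0.05310554  0.05      ] z at mat 0.04896030161926257 bench -0.0007920829297642928
disc [ 0.597187  -0.0528962] 0.1135468693046425
handle px 241
phase mod60 -28.895120613503323 0.9852446891843024
-208.9 42 150.6 0.049
-148.9 41 -149.0 0.051
-88.9 46 -88.6 0.05
-28.9 37 -28.4 0.049
31.1 39 31.3 0.05
91.1 36 90.7 0.05
151.1 42 150.6 0.049
fin 94 0.6993737014630299 -0.0027895865450431817 44.68608714522395 0.1987237406468837
[277.94117647 187.11372549] 255 0.6578840120892672 -0.0116838632124285 0.09450346363160778 r 0.07716603324312417 a 34.17590072562406
[313.83842795 206.58951965] 229 0.5999924448757346 -0.11927833420862731 0.09256507365967881 r 0.06808225725365806 a -87.58000497058
[279.108 228.184] 250 0.5336181087049627 -0.015974066036677073 0.09760093116853485 r 0.07468623958441348 a 149.85109118232782
mug [0.56365289 0.4213905  0.08      ]
bin [ 0.51470133 -0.42076004  0.09      ]
```

View pics/crop0.png

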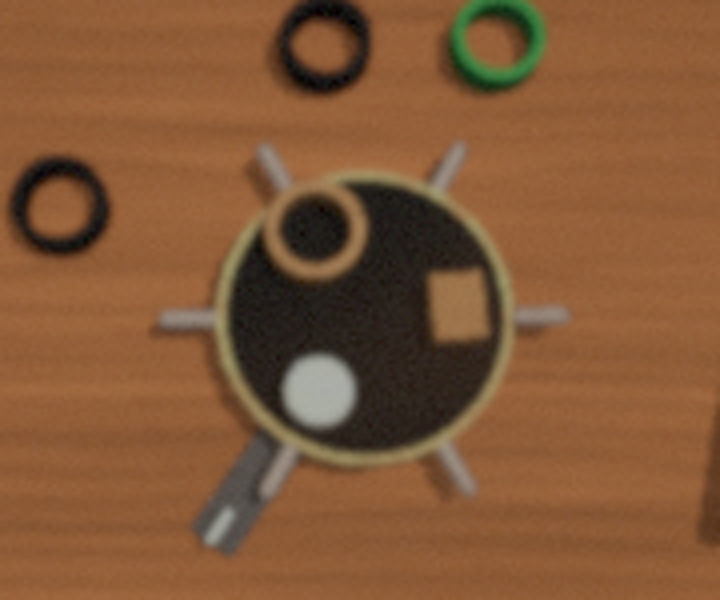

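```bash
cat >> h.py <<'E'
def meas(c,name,ph0=None):
    "angles about C of roll, handles, fin from one camera picture"
    C=np.array([.597,-.053]); P=cloud(c); X,Y,Z=P[...,0],P[...,1],P[...,2]
    hs=cv2.cvtColor(c["pixels"],cv2.COLOR_RGB2HSV); S,V=hs[...,1],hs[...,2]
    r=np.hypot(X-C[0],Y-C[1]); a=np.degrees(np.arctan2(Y-C[1],X-C[0]))
    ang=lambda q:np.degrees(np.arctan2(q[1]-C[1],q[0]-C[0]))
    s=(r>.182)&(r<.208)&(Z>.022)&(Z<.05)&(a>110)&(a<180); print(name,"fin",s.sum(),np.median(a[s]),np.median(r[s]),Z[s].max() if s.any() else '')
    s=(r>.128)&(r<.156)&(Z>.03)&(Z<.055)
    print(" handle phase",np.angle(np.exp(6j*np.radians(a[s])).mean(),deg=True)/6,s.sum())
    s=((r<.12)&(Z>.06)).astype(np.uint8); n,l,st,ce=cv2.connectedComponentsWithStats(s)
    for i in range(1,n):
        if st[i,4]<60: continue
        t=(l==i)&(Z>.082); 
        if t.sum()<20: continue
        (x,y),w,_=cv2.minAreaRect(np.c_[X[t],Y[t]].astype(np.float32)*1000); (cx,cy),R=cv2.minEnclosingCircle(np.c_[X[t],Y[t]].astype(np.float32)*1000)
        q=np.array([cx,cy])/1000; print(" obj px",ce[i].round(),"n",t.sum(),"sat",np.median(S[t]),"rect",np.round(w),"circ R",round(R,1),q.round(4),"rad",np.hypot(*(q-C)).round(4),"ang",ang(q).round(2),"ztop",np.median(Z[t]).round(3))
E
python3 - <<'E'
from h import *
for n in("top","side"): meas(dict(np.load(n+"0.npz")),n)
c=dict(np.load("side0.npz"));P=cloud(c);print(P[250,230:236].round(3))
C=np.array([.597,-.053])
c=dict(np.load("top0.npz"))
g=c["pixels"][240:275,240:280].astype(int); b=(g.min(2)>120).astype(np.uint8)
v,u=np.nonzero(b); print(len(u),u.mean()+240,v.mean()+240)
q=plane(c,u.mean()+240,v.mean()+240,.037); print(q,np.hypot(*(q[:2]-C)),np.degrees(np.arctan2(*(q[:2]-C)[::-1])))
c=dict(np.load("side0.npz")); g=c["pixels"][235:270,320:355].astype(int); b=(g.min(2)>140); v,u=np.nonzero(b); print(len(u),u.mean()+320,v.mean()+235); q=plane(c,u.mean()+320,v.mean()+235,.037); print(q,np.hypot(*(q[:2]-C)),np.degrees(np.arctan2(*(q[:2]-C)[::-1])))
E
```

```text
top fin 25 145.46324784345734 0.1955282956983321 0.04038545312947117
 handle phase -28.909994312996016 241
 obj px [278. 187.] n 231 sat 125.0 rect [74. 72.] circ R 37.7 [ 0.6576 -0.0123] rad 0.073 ang 33.9 ztop 0.089
 obj px [314. 207.] n 220 sat 133.0 rect [49. 40.] circ R 30.5 [ 0.6005 -0.1199] rad 0.067 ang -87.01 ztop 0.087
 obj px [279. 228.] n 238 sat 13.0 rect [47. 50.] circ R 26.0 [ 0.535  -0.0165] rad 0.0719 ang 149.53 ztop 0.093
side fin 64 143.25423913661956 0.19563664707151315 0.03924033253321102
 handle phase -29.18353647790545 267
 obj px [276. 187.] n 197 sat 165.0 rect [49. 43.] circ R 30.6 [ 0.605  -0.1163] rad 0.0638 ang -82.83 ztop 0.087
 obj px [251. 214.] n 303 sat 168.0 rect [73. 76.] circ R 39.1 [ 0.6632 -0.009 ] rad 0.0795 ang 33.63 ztop 0.088
 obj px [300. 214.] n 282 sat 25.0 rect [51. 50.] circ R 27.0 [ 0.5396 -0.013 ] rad 0.07 ang 145.13 ztop 0.093
[[ 0.715  0.05   0.   ]
 [ 0.713  0.05   0.   ]
 [ 0.71   0.05   0.   ]
 [ 0.708  0.048 -0.002]
 [ 0.706  0.047 -0.003]
 [ 0.703  0.048 -0.001]]
46 260.9347826086956 255.08695652173913
[0.45699056 0.03735112 0.037     ] 0.1666312327987266 147.16497032648957
38 338.39473684210526 246.55263157894737
[0.4427522  0.05832578 0.037     ] 0.19022568840950146 144.1807585226243
```

Emit:
move_arm(moves=[[0, [0, 0, 0.04], [0, 0.088, 0]], [0, [0, 0, 0.04], [0, 0.088, 0]], [0, [-0.03, 0, 0.03], [0, 0, 0]], [0, [-0.03, 0, 0.03], [0, 0, 0]], [0, [-0.03, 0, 0.03], [0, 0, 0]], [0, [-0.03, 0, 0.03], [0, 0, 0]], [0, [-0.03, 0, 0.03], [0, 0, 0]], [0, [-0.03, 0, 0.03], [0, 0, 0]]])

```text
time_s: 0.77
eef_pos: [0.4433, -0.2712, 0.4044]
eef_rot: [0.561, -0.561, 0.43, -0.43]
wrist_force: [1.3, -0.7, -0.1]
opening: -0.005
```

Emit:
move_arm(moves=[[0, [-0.03, 0, 0.01], [0, 0, 0]], [0, [-0.035, 0, 0.01], [0, 0, 0]], [0, [-0.035, 0, 0.01], [0, 0, 0]], [0, [-0.035, 0.02, 0.012], [0, 0, 0]], [0, [-0.035, 0.02, 0.012], [0, 0, 0]], [0, [0, 0.02, 0], [0, 0, 0]], [0, [0, 0.02, 0], [0, 0, 0]], [0, [0, 0, 0], [0, 0, 0]]])

```text
time_s: 1.43
eef_pos: [0.4492, -0.094, 0.3212]
eef_rot: [-0.561, 0.562, -0.432, 0.427]
wrist_force: [-0.3, 0.6, -0.1]
opening: 0.003
```

Emit:
move_arm(moves=[[0, [0, 0.02, 0.003], [0, 0, 0]], [0, [0, 0.02, 0], [0, 0, 0]], [0, [0, 0.02, 0], [0, 0, 0]], [0, [0, 0.02, 0], [0, 0, 0]], [0, [0, 0.02, 0], [0, 0, 0]], [0, [0, 0.01, 0], [0, 0, 0]], [0, [0, 0.005, 0], [0, 0, 0]], [0, [0, 0, 0], [0, 0, 0]]])

```text
time_s: 2.1
eef_pos: [0.4536, -0.0951, 0.2098]
eef_rot: [-0.561, 0.561, -0.431, 0.43]
wrist_force: [0.2, 1.4, 0.4]
opening: 0.002
```

```bash
python3 - <<'E'
from h import *
o=get_obs(); print(o["eef_pos"],o["wrist_force"])
c=camera("side"); t=camera("top")
a=cv2.resize(c["pixels"][120:290,190:420,::-1],None,fx=3,fy=3); cv2.imwrite("pics/s1.png",a)
P=cloud(c); 
C=np.array([.602,-.0497]); m=(np.hypot(P[...,0]-.454,P[...,1]+.09)<.035)&(P[...,2]>.015); print(P[m][:,2].min(),P[m][:,:2].mean(0))
E
```

```text
[ 0.45362372 -0.09514014  0.20975412] [0.21775659 1.40208157 0.39426096]
0.034246440868256345 [ 0.45555932 -0.06860855]
```

View pics/s1.png

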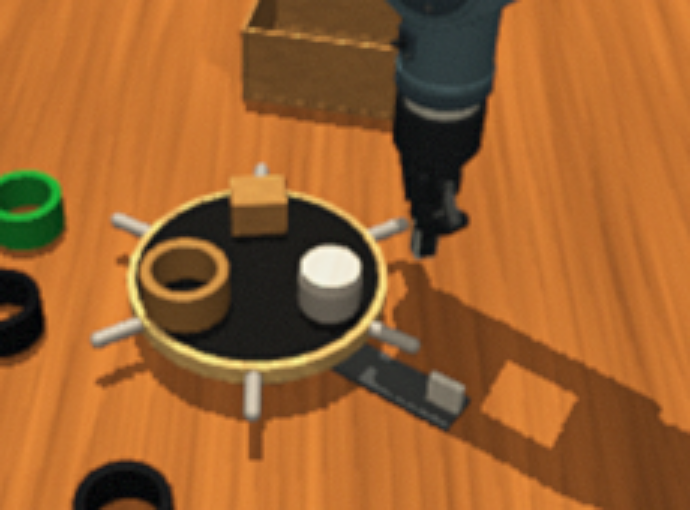

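Emit:
move_arm(moves=[[0, [0, 0.006, 0], [0, 0, 0]], [0, [0.005, 0.002, 0.0002], [0, -0.035, 0]], [0, [0.005, 0, 0.0002], [0, -0.035, 0]], [0, [0.005, 0, 0.0002], [0, -0.035, 0]], [0, [0.005, 0, 0.0002], [0, -0.035, 0]], [0, [0.005, 0, 0.0002], [0, -0.035, 0]], [0, [0.005, 0, 0.0002], [0, -0.035, 0]], [0, [0.005, 0, 0.0002], [0, -0.035, 0]]])

```text
time_s: 2.87
eef_pos: [0.4678, -0.1272, 0.2026]
eef_rot: [0.61, -0.61, 0.358, -0.358]
wrist_force: [-2.0, 0.7, -0.6]
opening: 0.005
```

```bash
cat > st.py <<'E'
from h import *
o=get_obs(); p=o["eef_pos"]; d=p[:2]-[.597,-.053]
w,x,y,z=o["eef_rot"]; yaw=np.degrees(np.arctan2(2*(x*y+w*z),1-2*(y*y+z*z))); th=np.degrees(np.arctan2(d[1],d[0]))
print("r",np.hypot(*d).round(4),"th",th.round(2),"yaw-tangent",((yaw-th-90+180)%360-180).round(2),"z",p[2].round(4),o["wrist_force"].round(1),o["time_s"],o["q"].round(2))
E
python3 st.py; python3 -c "
from h import *
meas(camera('top'),'top')"
```

```text
r 0.149 th -150.13 yaw-tangent -0.67 z 0.2026 [-2.   0.7 -0.6] 2.8667 [-0.51  0.28  1.96  0.    0.9   0.55]
top fin 24 145.39641243533237 0.19469624458560342 0.041602852704581084
 handle phase -22.697768397660862 201
 obj px [276. 189.] n 232 sat 124.0 rect [73. 72.] circ R 38.3 [ 0.6532 -0.006 ] rad 0.0732 ang 39.89 ztop 0.088
 obj px [313. 205.] n 219 sat 132.0 rect [50. 40.] circ R 30.2 [ 0.6075 -0.1184] rad 0.0662 ang -80.91 ztop 0.087
 obj px [318. 228.] n 366 sat 18.0 rect [41. 70.] circ R 37.2 [ 0.4942 -0.0965] rad 0.1117 ang -157.06 ztop 0.384
 obj px [281. 230.] n 237 sat 12.0 rect [50. 48.] circ R 26.3 [ 0.5318 -0.0234] rad 0.0716 ang 155.57 ztop 0.093
```

Emit:
move_arm(moves=[[0, [0.006, 0, 0.0002], [0, -0.04, 0]], [0, [0.006, 0, 0.0002], [0, -0.04, 0]], [0, [0.006, 0, 0.0002], [0, -0.04, 0]], [0, [0.006, 0, 0.0002], [0, -0.04, 0]], [0, [0.006, 0, 0.0002], [0, -0.04, 0]], [0, [0.006, 0, 0.0002], [0, -0.04, 0]], [0, [0.006, 0, 0.0002], [0, -0.04, 0]], [0, [0.006, 0, 0.0002], [0, -0.04, 0]]])

```text
time_s: 3.58
eef_pos: [0.4979, -0.1643, 0.2025]
eef_rot: [-0.659, 0.659, -0.256, 0.256]
wrist_force: [-0.6, -0.5, 0.1]
opening: -0.001
```

Emit:
move_arm(moves=[[0, [0.006, 0, 0.0002], [0, -0.04, 0]], [0, [0.006, 0, 0.0002], [0, -0.04, 0]], [0, [0.006, 0, 0.0002], [0, -0.04, 0]], [0, [0.006, 0, 0.0002], [0, -0.04, 0]], [0, [0.006, 0, 0.0002], [0, -0.04, 0]], [0, [0.006, 0, 0.0002], [0, -0.04, 0]], [0, [0.006, 0, 0.0002], [0, -0.04, 0]], [0, [0.006, 0, 0.0002], [0, -0.04, 0]]])

```text
time_s: 4.25
eef_pos: [0.5382, -0.1901, 0.2025]
eef_rot: [-0.691, 0.692, -0.148, 0.148]
wrist_force: [-1.1, -0.9, 1.4]
opening: 0.0
```

```bash
python3 st.py; python3 -c "
from h import *
c=camera('side');cv2.imwrite('pics/s2.png',cv2.resize(c['pixels'][100:290,170:420,::-1],None,fx=3,fy=3))
meas(camera('top'),'top')"
```

```text
r 0.1492 th -113.22 yaw-tangent -0.95 z 0.2025 [-1.1 -0.9  1.4] 4.25 [-0.55  0.43  1.74 -0.    0.96 -0.13]
top fin 24 145.40300565727563 0.19469322374991677 0.04162565812114716
 handle phase 13.786073847608888 202
 obj px [307. 192.] n 211 sat 131.0 rect [49. 40.] circ R 29.5 [ 0.6463 -0.1001] rad 0.0682 ang -43.65 ztop 0.087
 obj px [338. 210.] n 724 sat 16.0 rect [ 34. 139.] circ R 69.5 [ 0.5405 -0.1291] rad 0.0948 ang -126.59 ztop 0.398
 obj px [268. 201.] n 239 sat 123.0 rect [74. 72.] circ R 37.8 [0.6151 0.0174] rad 0.0727 ang 75.6 ztop 0.088
 obj px [297. 231.] n 239 sat 42.0 rect [47. 50.] circ R 26.3 [ 0.5268 -0.0677] rad 0.0717 ang -168.2 ztop 0.093
```

View pics/s2.png

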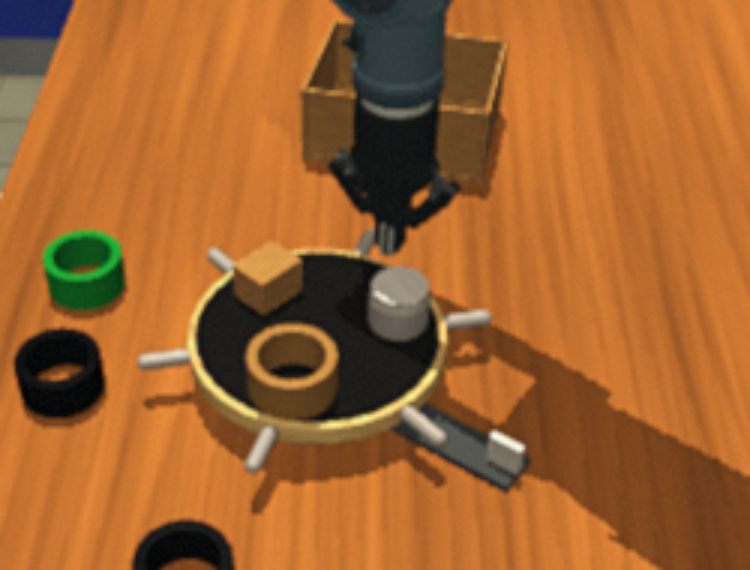

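Emit:
move_arm(moves=[[0, [0.006, 0, 0.0002], [0, -0.04, 0]], [0, [0.006, 0, 0.0002], [0, -0.04, 0]], [0, [0.006, 0, 0.0002], [0, -0.04, 0]], [0, [0.006, 0, 0.0002], [0, -0.04, 0]], [0, [0.006, 0, 0.0002], [0, -0.04, 0]], [0, [0.006, 0, 0.0002], [0, -0.04, 0]], [0, [0.006, 0, 0.0002], [0, -0.04, 0]], [0, [0.006, 0, 0.0002], [0, -0.04, 0]]])

```text
time_s: 5.02
eef_pos: [0.5842, -0.2017, 0.2023]
eef_rot: [-0.706, 0.706, -0.036, 0.036]
wrist_force: [-1.0, -1.2, 0.3]
opening: -0.002
```

Emit:
move_arm(moves=[[0, [0.006, 0, 0.0002], [0, -0.04, 0]], [0, [0.006, 0, 0.0002], [0, -0.04, 0]], [0, [0.006, 0, 0.0002], [0, -0.04, 0]], [0, [0.006, 0, 0.0002], [0, -0.04, 0]], [0, [0.006, 0, 0.0002], [0, -0.04, 0]], [0, [0.006, 0, 0.0002], [0, -0.04, 0]], [0, [0.006, 0, 0.0002], [0, -0.04, 0]], [0, [0.006, 0, 0.0002], [0, -0.04, 0]]])

```text
time_s: 5.68
eef_pos: [0.632, -0.1984, 0.2023]
eef_rot: [-0.703, 0.703, 0.077, -0.077]
wrist_force: [-0.8, -0.6, 0.5]
opening: 0.003
```

Emit:
move_arm(moves=[[0, [0.006, 0, 0.0002], [0, -0.04, 0]], [0, [0.006, 0, 0.0002], [0, -0.04, 0]], [0, [0.006, 0, 0.0002], [0, -0.04, 0]], [0, [0.006, 0, 0.0002], [0, -0.04, 0]], [0, [0.006, 0, 0.0002], [0, -0.04, 0]], [0, [0.006, 0, 0.0002], [0, -0.04, 0]], [0, [0.006, 0, 0.0002], [0, -0.04, 0]], [0, [0.004, 0, 0.0002], [0, -0.027, 0]]])

```text
time_s: 6.35
eef_pos: [0.6747, -0.1809, 0.2024]
eef_rot: [-0.683, 0.683, 0.183, -0.183]
wrist_force: [-0.1, -1.1, 0.7]
opening: -0.002
```

```bash
python3 st.py; python3 -c "
from h import *
meas(camera('top'),'top')
meas(camera('side'),'side')"
```

```text
r 0.1496 th -58.72 yaw-tangent -1.23 z 0.2024 [-0.1 -1.1  0.7] 6.35 [-0.43  0.66  1.38 -0.    1.1  -0.96]
top fin 25 145.43868223964887 0.19554182164947534 0.040925779168437426
 handle phase 7.165479981832186 125
 obj px [327. 196.] n 2938 sat 22.0 rect [ 97. 234.] circ R 117.0 [ 0.5869 -0.0762] rad 0.0253 ang -113.5 ztop 0.47
 obj px [288. 186.] n 212 sat 136.0 rect [40. 50.] circ R 29.2 [ 0.6661 -0.0429] rad 0.0698 ang 8.31 ztop 0.087
 obj px [273. 222.] n 234 sat 129.0 rect [74. 72.] circ R 37.7 [0.5524 0.0028] rad 0.0715 ang 128.6 ztop 0.089
side fin 65 143.29024277807434 0.19517914528312533 0.03775112028066008
 handle phase 6.571432179313774 330
 obj px [288.  73.] n 6161 sat 57.0 rect [ 88. 237.] circ R 118.4 [ 0.5894 -0.0701] rad 0.0187 ang -114.05 ztop 0.42
 obj px [287. 187.] n 228 sat 44.0 rect [49. 52.] circ R 27.1 [ 0.5748 -0.1155] rad 0.0664 ang -109.58 ztop 0.092
 obj px [250. 206.] n 221 sat 167.0 rect [40. 52.] circ R 31.4 [ 0.6703 -0.0393] rad 0.0746 ang 10.61 ztop 0.087
 obj px [293. 219.] n 327 sat 170.0 rect [73. 77.] circ R 39.4 [0.5549 0.0054] rad 0.072 ang 125.77 ztop 0.088
```

```bash
python3 - <<'E'
from h import *
ph=np.radians(np.array([31.09,37.30,73.79,127.17]))
roll=np.array([[.6576,-.0123],[.6532,-.006],[.6151,.0174],[.5524,.0028]])
car=np.array([[.6005,-.1199],[.6075,-.1184],[.6463,-.1001],[.6661,-.0429]])
for n,o in(("roll",roll),("carton",car)):
    z=o@[1,1j]; A=np.c_[np.ones(4),np.exp(1j*ph)]; s,res,*_=np.linalg.lstsq(A,z,rcond=None)
    print(n,"C",s[0],"rad",abs(s[1]),"offset to handle",np.degrees(np.angle(s[1])),"res mm",abs(A@s-z)*1000)
E
```

```text
roll C (0.5983203342833354-0.05207491055157423j) rad 0.07151746848569464 offset to handle 2.717768689070996 res mm [0.14595924 0.13920609 0.11621732 0.05719712]
carton C (0.5988217286448062-0.05154702229320715j) rad 0.0678815909689461 offset to handle -119.71570148992876 res mm [0.49347473 0.5177063  0.33823258 0.16234519]
```

Emit:
move_arm(moves=[[0, [0.006, 0, 0.0002], [0, -0.04, 0]], [0, [0.006, 0, 0.0002], [0, -0.04, 0]], [0, [0.006, 0, 0.0002], [0, -0.04, 0]], [0, [0.006, 0, 0.0002], [0, -0.04, 0]], [0, [0.006, 0, 0.0002], [0, -0.04, 0]], [0, [0.004, 0, 0.0001], [0, -0.027, 0]], [0, [0.003, 0, 0.0001], [0, -0.02, 0]], [0, [0, 0, 0], [0, 0, 0]]])

```text
time_s: 7.12
eef_pos: [0.7037, -0.158, 0.2021]
eef_rot: [0.655, -0.655, -0.266, 0.266]
wrist_force: [-0.0, 0.2, 1.0]
opening: -0.001
```

```bash
python3 st.py; python3 - <<'E'
from h import *
c=camera('top'); s=camera('side'); np.savez("t3.npz",**c); np.savez("s3.npz",**s)
meas(c,'top'); meas(s,'side')
E
```

```text
r 0.1497 th -44.55 yaw-tangent -1.26 z 0.2021 [-0.   0.2  1. ] 7.1167 [-0.39  0.71  1.31  0.    1.12 -1.16]
top fin 25 145.42937811620672 0.19553558505730134 0.041096826729832836
 handle phase 21.697970265010937 119
 obj px [320. 195.] n 4242 sat 23.0 rect [155. 234.] circ R 119.3 [ 0.5957 -0.056 ] rad 0.0032 ang -113.22 ztop 0.47
 obj px [283. 187.] n 210 sat 139.0 rect [40. 49.] circ R 29.6 [ 0.6602 -0.0253] rad 0.069 ang 23.68 ztop 0.086
side fin 64 143.34411226170948 0.19564758830285384 0.03918956846401911
 handle phase 20.546739123120688 312
 obj px [284.  74.] n 6608 sat 58.0 rect [122. 240.] circ R 119.9 [ 0.597 -0.053] rad 0.0 ang -150.13 ztop 0.429
 obj px [281. 185.] n 240 sat 42.5 rect [49. 52.] circ R 26.8 [ 0.591  -0.1205] rad 0.0678 ang -95.12 ztop 0.092
 obj px [251. 210.] n 228 sat 168.0 rect [41. 54.] circ R 30.3 [ 0.6648 -0.0237] rad 0.0739 ang 23.37 ztop 0.087
 obj px [298. 216.] n 321 sat 171.0 rect [74. 73.] circ R 39.0 [ 0.5443 -0.0079] rad 0.0694 ang 139.43 ztop 0.088
```

Emit:
move_arm(moves=[[0, [-0.01, 0, -0.005], [0, 0, 0]], [0, [-0.015, 0, -0.01], [0, 0, 0]], [0, [0, -0.03, 0], [0, 0, 0]], [0, [0, -0.03, 0], [0, 0, 0]], [0, [0, -0.03, -0.02], [0, 0, 0]], [0, [0, -0.03, -0.03], [0, 0, 0]], [0, [0, -0.03, -0.03], [0, 0, 0]], [0, [0, -0.03, -0.02], [0, 0, 0]]])

```text
time_s: 7.88
eef_pos: [0.7648, -0.2615, 0.3827]
eef_rot: [-0.655, 0.656, 0.265, -0.265]
wrist_force: [1.6, 0.2, -0.2]
opening: -0.005
```

```bash
python3 - <<'E'
from h import *
c=camera('top'); s=camera('side'); np.savez("t4.npz",**c); np.savez("s4.npz",**s)
print(get_obs()["eef_pos"])
meas(c,'top'); meas(s,'side')
cv2.imwrite("pics/t4.png",np.hstack([cv2.resize(i["pixels"][y:y+150,x:x+130,::-1],None,fx=3,fy=3,interpolation=cv2.INTER_CUBIC) for i,x,y in((c,225,130),(s,225,150))]))
E
```

```text
[ 0.76607771 -0.26318682  0.38925172]
top fin 24 145.4111291167114 0.19469562458838813 0.03993261013212046
 handle phase 21.832001553430615 160
 obj px [350. 183.] n 3793 sat 24.0 rect [ 76. 216.] circ R 108.4 [ 0.5734 -0.0976] rad 0.0505 ang -117.83 ztop 0.602
 obj px [283. 187.] n 214 sat 135.0 rect [40. 49.] circ R 29.6 [ 0.6604 -0.0254] rad 0.0692 ang 23.48 ztop 0.087
 obj px [277. 226.] n 240 sat 132.0 rect [73. 75.] circ R 37.7 [ 0.5399 -0.0109] rad 0.071 ang 143.63 ztop 0.089
side fin 64 143.39207115250738 0.19484218459672098 0.03914757873948993
 handle phase 21.37736557478307 250
 obj px [286.   8.] n 1546 sat 60.0 rect [ 56. 219.] circ R 109.7 [ 0.5755 -0.0953] rad 0.0474 ang -116.94 ztop 0.535
 obj px [281. 186.] n 234 sat 46.0 rect [49. 53.] circ R 28.4 [ 0.5928 -0.1218] rad 0.069 ang -93.5 ztop 0.092
 obj px [251. 210.] n 233 sat 167.0 rect [40. 52.] circ R 29.9 [ 0.6648 -0.0225] rad 0.0743 ang 24.21 ztop 0.087
 obj px [298. 216.] n 317 sat 172.0 rect [75. 73.] circ R 38.7 [ 0.5451 -0.0072] rad 0.0692 ang 138.59 ztop 0.088
```

View pics/t4.png

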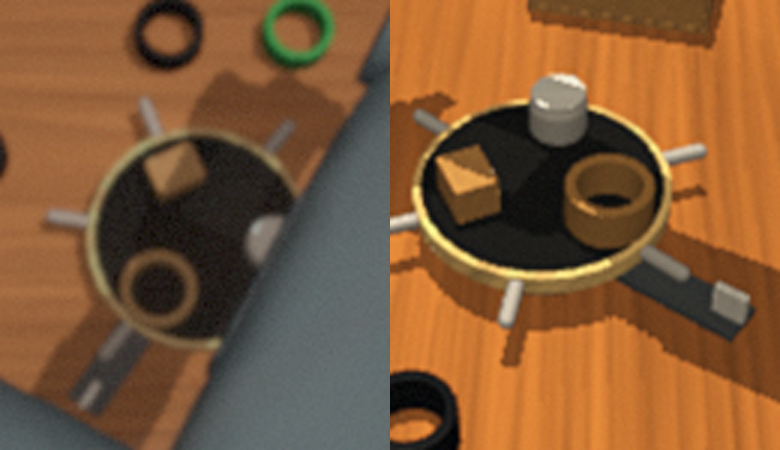

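Emit:
move_arm(moves=[[0, [0, 0.03, 0.02], [0, 0, 0]], [0, [0, 0.03, 0.03], [0, 0, 0]], [0, [0, 0.03, 0.03], [0, 0, 0]], [0, [0, 0.03, 0.02], [0, 0, 0]], [0, [0, 0.03, 0], [0, 0, 0]], [0, [0, 0.02, 0], [0, 0, 0]], [0, [0, 0, 0], [0, 0, 0]], [0, [0, 0, 0], [0, 0, 0]]])

```text
time_s: 8.65
eef_pos: [0.6949, -0.1875, 0.2105]
eef_rot: [0.656, -0.655, -0.265, 0.266]
wrist_force: [-0.6, 0.4, 1.1]
opening: -0.003
```

```bash
python3 st.py
```

```text
r 0.1664 th -53.95 yaw-tangent 8.05 z 0.2105 [-0.6  0.4  1.1] 8.65 [-0.43  0.69  1.31 -0.    1.14 -1.2 ]
```

Emit:
move_arm(moves=[[0, [0, 0.008, 0.007], [0, 0, 0]], [0, [0.006, 0, 0.008], [0, 0, 0]], [0, [0.008, 0, 0], [0, 0, 0]], [0, [0.008, 0, 0], [0, 0, 0]], [0, [0.004, 0, 0], [0, 0, 0]], [0, [0.003, 0, 0], [0, 0, 0]], [0, [0.0015, 0, 0], [0, 0, 0]], [0, [0, 0, 0], [0, 0, 0]]])

```text
time_s: 9.32
eef_pos: [0.708, -0.1543, 0.2044]
eef_rot: [-0.655, 0.655, 0.266, -0.266]
wrist_force: [-0.0, -0.1, 0.2]
opening: -0.001
```

```bash
python3 st.py; python3 - <<'E'
from h import *
meas(camera('side'),'side'); meas(camera("top"),"top")
E
```

```text
r 0.1503 th -42.38 yaw-tangent -3.42 z 0.2044 [-0.  -0.1  0.2] 9.3167 [-0.38  0.71  1.3  -0.    1.13 -1.15]
side fin 63 143.2955856338941 0.19527471661447401 0.038382947398944656
 handle phase 22.823146769310654 304
 obj px [283.  73.] n 6659 sat 58.0 rect [122. 239.] circ R 119.9 [ 0.5968 -0.0533] rad 0.0003 ang -117.63 ztop 0.432
 obj px [280. 185.] n 230 sat 38.0 rect [50. 49.] circ R 26.1 [ 0.594  -0.1213] rad 0.0683 ang -92.5 ztop 0.093
 obj px [251. 211.] n 227 sat 168.0 rect [40. 53.] circ R 31.6 [ 0.6636 -0.021 ] rad 0.0739 ang 25.67 ztop 0.087
 obj px [298. 215.] n 311 sat 171.0 rect [73. 76.] circ R 39.0 [ 0.5435 -0.0099] rad 0.0687 ang 141.12 ztop 0.089
top fin 24 145.51683819076302 0.19468695943073913 0.03913899908671192
 handle phase 23.670078673305003 117
 obj px [319. 194.] n 4360 sat 24.0 rect [155. 237.] circ R 119.7 [ 0.596  -0.0549] rad 0.0021 ang -119.04 ztop 0.472
 obj px [282. 187.] n 215 sat 138.0 rect [40. 50.] circ R 30.3 [ 0.6598 -0.0238] rad 0.0693 ang 24.97 ztop 0.087
```

Emit:
move_arm(moves=[[0, [-0.01, 0, -0.005], [0, 0, 0]], [0, [-0.015, 0, -0.01], [0, 0, 0]], [0, [0, -0.03, 0], [0, 0, 0]], [0, [0, -0.03, 0], [0, 0, 0]], [0, [0, -0.03, -0.02], [0, 0, 0]], [0, [0, -0.03, -0.03], [0, 0, 0]], [0, [-0.03, -0.03, -0.03], [0, 0, 0]], [0, [-0.03, -0.03, -0.02], [0, 0, 0]]])

```text
time_s: 10.08
eef_pos: [0.7275, -0.2861, 0.3755]
eef_rot: [-0.655, 0.656, 0.266, -0.266]
wrist_force: [0.9, -0.4, -1.0]
opening: -0.001
```

Emit:
move_arm(moves=[[0, [-0.04, 0, -0.02], [0, 0, 0]], [0, [-0.04, 0, -0.02], [0, 0, 0]], [0, [-0.04, 0, 0], [0, 0, 0]], [0, [-0.04, 0, 0], [0, 0, 0]], [0, [-0.04, 0, 0], [0, 0, 0]], [0, [-0.04, 0, 0], [0, 0, 0]], [0, [0, 0, 0], [0, 0, 0]], [0, [0, 0, 0], [0, 0, 0]]])

```text
time_s: 10.75
eef_pos: [0.5816, -0.4778, 0.3743]
eef_rot: [-0.656, 0.656, 0.264, -0.264]
wrist_force: [0.4, 0.5, 1.3]
opening: -0.003
```

```bash
python3 st.py; python3 - <<'E'
from h import *
c=camera('top'); s=camera('side'); c0=dict(np.load("top0.npz"))
meas(c,'top'); meas(s,'side')
cv2.imwrite("pics/t5.png",np.hstack([cv2.resize(i["pixels"][y:y+150,x:x+130,::-1],None,fx=3,fy=3,interpolation=cv2.INTER_CUBIC) for i,x,y in((c,225,130),(s,225,150))]))
for n,(x,y) in dict(mug=(100,190),).items(): print(n,"diff",np.abs(c["pixels"][y:y+50,x:x+55].astype(int)-c0["pixels"][y:y+50,x:x+55]).mean())
C=np.array([.5983,-.0521])
E
```

```text
r 0.4251 th -92.08 yaw-tangent 45.91 z 0.3743 [0.4 0.5 1.3] 10.75 [-0.84  0.6   1.11 -0.    1.43 -1.61]
top fin 24 145.43542748088646 0.19467663663268686 0.04140733876111247
 handle phase 23.882886981526983 239
 obj px [282. 187.] n 218 sat 132.0 rect [40. 50.] circ R 30.4 [ 0.6595 -0.0237] rad 0.069 ang 25.15 ztop 0.086
 obj px [315. 211.] n 233 sat 12.0 rect [50. 47.] circ R 25.7 [ 0.5895 -0.1244] rad 0.0718 ang -95.99 ztop 0.093
 obj px [278. 227.] n 240 sat 121.0 rect [75. 71.] circ R 37.8 [ 0.5388 -0.0129] rad 0.0706 ang 145.43 ztop 0.088
side fin 64 143.18675736302214 0.1939559388662558 0.03905848371150378
 handle phase 23.38803752710235 254
 obj px [280. 185.] n 235 sat 26.0 rect [52. 50.] circ R 26.9 [ 0.5951 -0.1208] rad 0.0678 ang -91.62 ztop 0.092
 obj px [251. 211.] n 234 sat 165.0 rect [40. 52.] circ R 31.1 [ 0.6637 -0.0202] rad 0.0743 ang 26.19 ztop 0.087
 obj px [298. 215.] n 320 sat 168.0 rect [75. 75.] circ R 38.9 [ 0.5429 -0.0099] rad 0.0692 ang 141.43 ztop 0.088
mug diff 4.1
```

View pics/t5.png

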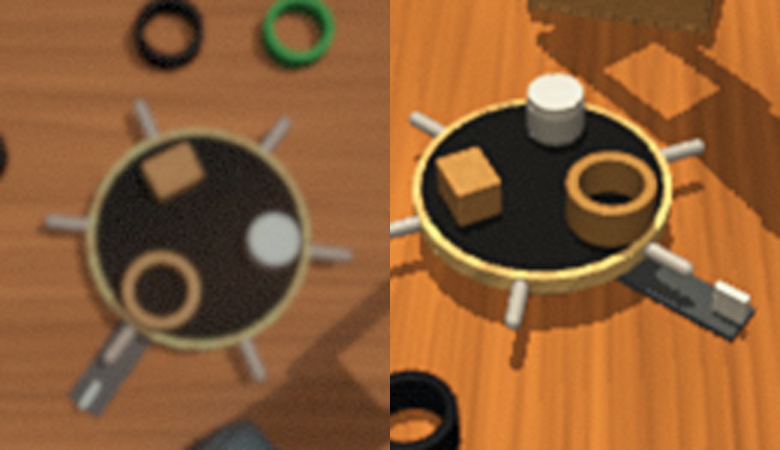

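The picture shows the roll in line with the handle at crop pixel (118,345) and the fin at (90,393). The tin and carton are still standing, and the arm is clear.

```bash
python3 -c "
from bench import *
print(hand_in())"
```

```text
the job is handed in; nothing more can be done
None
```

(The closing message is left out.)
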